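Shut and lock the air-filter box with its quarter-turn stud

TASK

Shut the hinged cover of the black air-filter box on the bench, then lock it: push its red winged stud right in against its spring, turn it a quarter turn clockwise (seen from above) so that the wing lies across the box in line with the two white marks, and let go so that it stays in, locked. Leave the other things on the bench where they are.

Things in the scene. Friction and masses are not known exactly. Their poses are not given: they have to be found in the camera images.
- airbox: Black plastic air-filter box fixed to the bench, open on top: 200 mm along its x, 260 mm along its y, 110 mm high, walls 6 mm. Origin: centre of its underside; z up. Its front (-x) faces the robot, more or less; the cover is hinged along the rear (+x) top edge. A duct stub sticks out of the rear.
- lid (a joint): Opening angle of the black cover, rad: 0 shut, growing as its front edge rises (starts 0.42 to 0.92). Hinge line: along the box's y, at x = +100, z = 110 mm in the box frame. Flat panel, 208 mm from hinge to front edge, 264 mm wide, 10 mm thick, underside level with the hinge line; shut, its top is 120 mm above the bench. Stiff: stays where left; 2 to 4 N down at the front edge moves it.
- press_strip (a point): Centre of the grey strip (26 x 160 mm, 12 mm above the hinge line) along the cover's front edge, 188 mm from the hinge line: a good place to press the cover down. Its axes are the cover's: x away from the front edge towards the hinge, z out of the cover's top.
- stud_push (a joint): How far the red stud is pushed into the cover, m: 0 sprung out, 0.017 at its stop; about 0.011 when locked. Its spring pushes out with about 4 N at 0 and 12 N at the stop. Pushed in 14 mm or more with the cover shut, it turns freely (half-way, the pin is forced out or in as it is turned); let go at the quarter turn, it springs back to 0.011 into a notch and stays in.
- stud_turn (a joint): Turn of the red stud in rad, growing clockwise seen from above: 0 unlocked (wing along the box's x, front to back), 1.57 locked (wing along the box's y, in line with two white marks on the cover). It starts within 0.08 of 0; stops at -0.2 and 1.72. It turns easily (under 0.2 N m).
- wing (a point): Centre of the stud's red wing: a bar 60 mm long (point x), 12 mm thick (point y), 30 mm high (point z), gripped across its thickness. It stands on a red disc of radius 30 mm, 5 mm thick, that moves and turns with it; the disc's top is 15 mm below this point. The stud's axis runs through this point, square to the cover, 130 mm from the hinge line. Sprung out, this point is 39 mm above the cover's top.
- slot (a point): Centre of the slot in the steel plate inside the box, under the stud: in the box frame at x = -30 mm, 95 mm up. The stud's cross pin goes through it only with the cover shut and the wing within about 8 degrees of the unlocked direction (front to back); otherwise the stud stops after 2 mm. Pushed in with the cover ajar, the stud engages nothing.
- tray: Red shallow parts tray stuck to the bench, 150 x 190 mm, 35 mm high; origin: centre of its underside. Not to be used.
- wrench: Steel wrench, 180 mm, lying on the bench. Loose; origin at its underside. Leave it alone.
- screwdriver: Screwdriver, lying on the bench. Loose; origin at its underside. Leave it alone.
- cleaner: Yellow bottle, 64 mm wide, 170 mm high. Loose; origin at its underside. Leave it alone.
- grease_tin: Round tin, 90 mm wide, 100 mm high. Loose; origin at its underside. Leave it alone.
- oil_filter: White oil filter, 76 mm wide, 90 mm high. Loose; origin at its underside. Leave it alone.
- carton: Cardboard box, 120 x 160 x 90 mm. Loose; origin at its underside. Leave it alone.
- socket: Upright steel socket in the red tray, 28 mm wide, 75 mm high. Loose; origin at its underside. Leave it alone.
- bracket: Dark steel bar in the red tray, 90 x 35 x 20 mm. Loose; origin at its underside. Leave it alone.

How it is judged:
At the end, for the whole second after the job is handed in: The cover is shut (within 0.03 rad), the stud is turned to within about 12 degrees of the quarter turn (at least 1.36 rad) and stays in by itself, sprung back into its notch (8 to 12.8 mm in), everything at rest (value of joint lid below 0.03 rad and value of joint stud_turn above 1.36 rad and value of joint stud_push between 0.008 and 0.0128 m and velocity of joint stud_turn between -0.05 and 0.05 rad/s and velocity of joint lid between -0.05 and 0.05 rad/s and velocity of joint stud_push between -0.005 and 0.005 m/s); the robot touches nothing.
It fails at once if one of the loose things on the bench or in the tray is moved more than 40 mm (distance of any of wrench, screwdriver, cleaner, grease_tin, oil_filter, carton, socket, bracket from where it was at the start of the episode above 0.04 m).
It also fails if it takes over 58 s, if anything falls off the work surface, if the arm or the gripper's body presses on something with over 40 N, if the wrist force passes 120 N, or if a joint passes its speed limit or range.

ROBOT

A 6-joint arm with a two-finger parallel gripper is mounted at the origin on the work surface. World frame = base frame: x ahead of the robot, y to its left, z up, the work surface at z = 0. Lengths are in m, angles in rad, forces in N, time in s.
With the tool pointing down it reaches from about 0.425 to 0.95 m from the base axis. Payload 3.5 kg.
Tool frame: the origin (TCP) lies on the centre line of the jaws, within the pads' length; the fingertips stand 14 mm ahead of it and the grasp point (between the pads) lies 5 mm behind it (ctrl.finger_overhang is the distance from the TCP to the fingertips, in m); z points along the fingers, y is the line along which they close (so a half turn about z gives the same grasp; the last joint's range is limited). The gripper opens to 85 mm and grips with 20 to 120 N. Pads are 22 mm wide; open, the fingers measure 114 mm over their backs; the gripper's body (76 mm by 85 mm) begins 54 mm behind the grasp point. The pads swing forward as they close: fully open they stand 13 mm farther back than shut.
Start: joints at [1.01, 0.286, 1.577, -0, 1.279, -0.15], TCP at [0.27, 0.619, 0.245] pointing down, gripper open.
Joint ranges: [-2.77, 2.77], [-0.9, 2.22], [0.21, 2.48], [-1.53, 4.67], [0.24, 2.81], [-2.84, 2.84]. Speed limits (rad/s): [2.79, 2.79, 3.14, 3.14, 3.14, 3.14].

INTERFACE

Orientations are given as a unit quaternion [x, y, z, w].
In Python, from plant import ctrl gives the robot as it stands.
- The arm moves only by the tool send_rows, never from a script. Its argument "moves" is text: rows parted by semicolons, each of 7 numbers parted by spaces: the turn, a rotation vector about the tool's x, y, z in units of 360 degrees (1.0 is 360 degrees), then the shift along the tool's x, y, z in units of 20 cm (1.0 is 20 cm), then the gripper's target within -1 to 1 (fully open at 1, half-way at 0, shut at -1). A call has 1 to 12 rows; each row is the pose to reach, as a shift and turn from the pose commanded when the call began, along the tool's axes at that moment, turning the shorter way round; what a row does not reach only later rows make up. A row lasts 1/8 s, in which the tool goes at most 62.5 mm and 10.7 degrees, less where a joint would pass 70% of its speed; a pose out of reach is approached as far as the arm can. A call with a number of a shift or a turn outside -1 to 1 is refused whole. A call with a gripper value outside its range is refused whole. The fingers move at their own pace and stop on an object; "newtons" is the grip in N (left out, the last holds). Time passes only in rows, so rows that repeat a pose let the fingers close. It gives the time, the measured TCP pose, the force, the opening and the grip force at its end, in the units of the state.
- ctrl.get_state(): the state, without advancing time (a new reading comes with each control period).
- ctrl.read_camera(name): name is "scene" or "side" or "wrist"; returns a dict with "image" (384x512x3 uint8, red, green, blue), "fovy" (degrees; the focal length in pixels is half the picture's height over the tangent of half this angle, whatever the lens; pixels are square), "cx", "cy" (the principal point, pixels), "extrinsics" (4x4, takes a point from camera to world coordinates). Camera axes: x right, y up, looking along -z (the intrinsics and any distortion apply to the point x, -y, -z); pixel columns grow to the right and rows downward; lengths in m; the calibration is good to about 2 mm. A picture is of the moment at which its call begins. There is no depth.
- ctrl.sign_off(): hands the job in; it is judged then, once.
The state is a dict: "time": time; "qpos": joint angles; "dq": joint speeds; "joint_efforts": joint torques, N m; "eef_pos": TCP position; "tcp_rot": TCP orientation; "contact_force": force on the tool from outside, world axes, zero at the start; "wrist_torque": the same for the moment, N m; "opening": opening from 0.0 (shut) to 1.0 (fully open); "finger_force": force on a finger pad.
Only numpy, scipy, OpenCV 4.12 (cv2) and the standard library are available. Lean on these libraries where they do the work, as an engineer would, in place of code of your own. Each camera call takes 0.05 s, during which the arm holds its last target. There are 200 camera calls.

## Working session

There is one attempt and no reset: what is moved stays moved. The work goes in short steps, Python scripts to look and compute and a tool call to move; the robot and the scene stay as the last step left them, time stands still between calls to the robot, and variables do not carry over. Pictures are saved under pics/ and viewed, at most 10 in all, crops included, and the job is handed in when it is done.

Besides the shell and the picture viewer there is one more tool, called after ">>>" by a JSON object that holds its "op" and its "data", one argument or row to a line. send_rows: Moves the arm, as the interface text tells. Its arguments: {"type":"object","properties":{"moves":{"type":"string"},"newtons":{"type":"number"}},"required":["moves"]}

```bash
ls; mkdir -p pics
cat > h.py <<'E'
import numpy as np, cv2
from plant import ctrl
from scipy.spatial.transform import Rotation as R
E
python3 - <<'E'
from h import *
import pickle
s=ctrl.get_state(); print(s)
for n in ("scene","side"):
    c=ctrl.read_camera(n); print(n,{k:v for k,v in c.items() if k!='image'})
    pickle.dump(c,open(n+'.pkl','wb'))
    cv2.imwrite(f'pics/{n}0.png',cv2.resize(c['image'][:,:,::-1],(800,600)))
E
```

```text
pics
{'time': 0.0, 'qpos': array([ 1.00997138e+00,  2.87190326e-01,  1.57817185e+00, -2.58618181e-06,
        1.27860351e+00, -1.49998724e-01]), 'dq': array([ 0.00061341,  0.00028314, -0.00085731,  0.00107597,  0.00049296,
       -0.00119365]), 'joint_efforts': array([ 6.17449678e-04, -4.05985272e+01, -2.92620760e+01, -1.74311335e-04,
        5.86261915e-03, -4.02295268e-05]), 'eef_pos': array([0.26921014, 0.61831236, 0.24393349]), 'tcp_rot': array([ 2.03971092e-01,  9.78976193e-01, -1.11279256e-03, -4.11718896e-04]), 'contact_force': array([ 0.1734625 , -0.39141115,  0.23006117]), 'wrist_torque': array([-0.03963258,  0.0107049 , -0.02420237]), 'finger_force': 0.0, 'opening': 0.9970306668822414}
scene {'fovy': 49.35198582304137, 'cx': 255.587752822323, 'cy': 192.62995555581963, 'extrinsics': array([[ 0.59341441, -0.59332684,  0.54389576,  1.18694501],
       [ 0.80483417,  0.44584883, -0.39174071, -0.46802443],
       [-0.01006501,  0.67021047,  0.74210284,  1.05190917],
       [ 0.        ,  0.        ,  0.        ,  1.        ]])}
side {'fovy': 52.63719028280413, 'cx': 258.3084285009459, 'cy': 187.53632089217527, 'extrinsics': array([[ 0.81341706,  0.4275399 , -0.39441389,  0.03793565],
       [-0.58161927,  0.58793302, -0.56218661, -0.6350166 ],
       [-0.00846826,  0.6866909 ,  0.7269002 ,  0.98413545],
       [ 0.        ,  0.        ,  0.        ,  1.        ]])}
```

View pics/scene0.png

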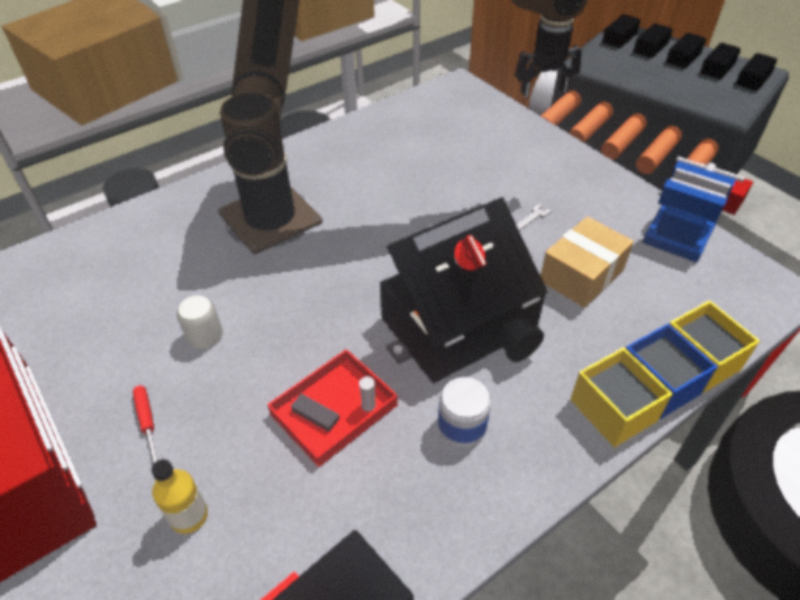

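View pics/side0.png

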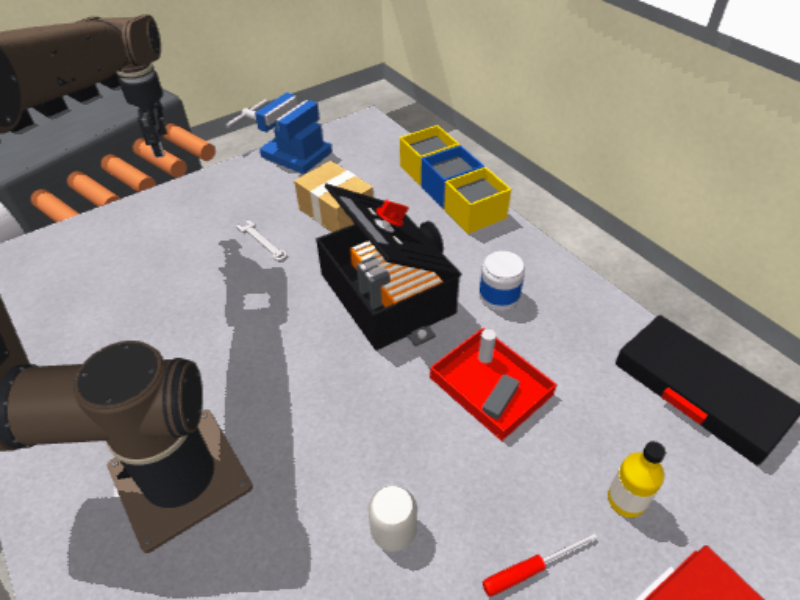

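The scene view shows the box around (460,290) with its cover open toward the robot and the red stud at (470,253). The side view shows the box at (390,290), with the wing at (392,212). I'll zoom in to pick corners.

Run:
```python
from h import *
import pickle
o=[]
for n,(x,y) in (("scene",(236,118)),("side",(190,110))):
    c=pickle.load(open(n+'.pkl','rb'));im=c['image'][y:y+130,x:x+130,::-1]
    im=np.clip(255*(im/255.)**0.6,0,255).astype('uint8')
    o.append(cv2.resize(im,(400,400) if 0 else (400,400),interpolation=cv2.INTER_CUBIC))
cv2.imwrite('pics/crop.png',np.hstack(o))
```

```text
(no output)
```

View pics/crop.png

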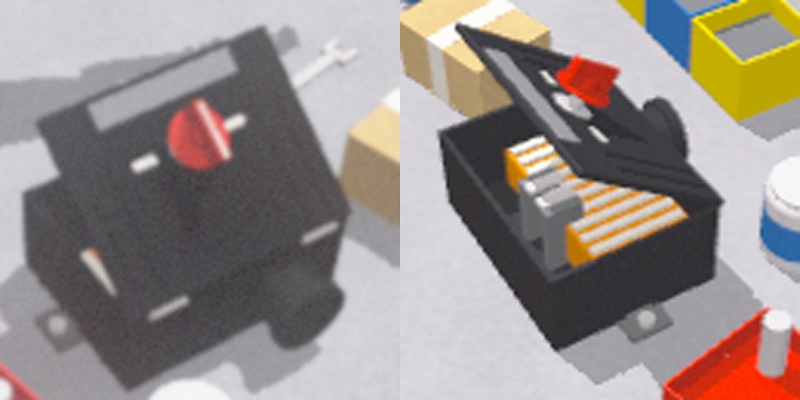

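```bash
cat >> h.py <<'E'
def proj(c,P):
    E=c['extrinsics'];p=(np.atleast_2d(P)-E[:3,3])@E[:3,:3];f=192/np.tan(np.radians(c['fovy']/2))
    return np.c_[c['cx']+f*p[:,0]/-p[:,2], c['cy']+f*p[:,1]/p[:,2]]
def box(q,P):  # box frame mm -> world
    return np.asarray(P)/1000@R.from_euler('z',q[2]).as_matrix().T+[q[0],q[1],0]
def lid(q,P):  # (dist from hinge, y, height over hinge plane) mm -> world
    P=np.atleast_2d(P).astype(float);a=q[3]
    return box(q,np.c_[100-P[:,0]*np.cos(a)+P[:,2]*np.sin(a),P[:,1],110+P[:,0]*np.sin(a)+P[:,2]*np.cos(a)])
E
cat > fit.py <<'E'
from h import *
import pickle
from scipy.optimize import least_squares
k=130/400
D=[("side",(190,110),box,[((-100,130,110),(40,130)),((-100,-130,110),(153,278)),((-100,-130,0),(157,349)),((100,-130,0),(315,278))]),
("side",(190,110),lid,[((208,132,10),(57,25)),((208,-132,5),(185,178)),((0,-132,10),(322,203))]),
("scene",(236,118),box,[((100,-130,0),(125,388)),((-100,-130,110),(22,195)),((-100,-130,0),(27,262))]),
("scene",(236,118),lid,[((208,132,10),(264,26)),((208,-132,10),(38,123)),((0,132,10),(350,212)),((0,-132,10),(133,318)),
 ((201,-80,12),(88,106)),((201,80,12),(232,48)),((175,80,12),(240,70)),((175,-80,12),(100,130))])]
def res(q):
    o=[]
    for n,off,f,L in D:
        c=pickle.load(open(n+'.pkl','rb'))
        o.append(proj(c,f(q,np.array([l[0] for l in L])))-(np.array([l[1] for l in L])*k+off))
    return np.vstack(o)
r=least_squares(lambda q:res(q).ravel(),[0.7,0.1,0,0.6],loss='soft_l1')
q=r.x;print(q,np.round(res(q),1).tolist());np.save('q.npy',q)
for nm,P in (('strip',(188,0,12)),('wing',(130,0,49))):print(nm,lid(q,P),lid([*q[:3],0],P))
E
python3 fit.py
```

```text
[ 0.54357903  0.14924126 -0.08907486  0.62494931] [[-0.5, -0.2], [-0.7, 1.0], [-0.4, 0.6], [0.1, -0.3], [-0.2, -1.1], [-1.9, -0.6], [1.8, -1.0], [0.8, 1.8], [0.1, -0.9], [-0.5, 0.3], [0.4, -0.6], [-0.6, -0.8], [2.1, 0.5], [-0.0, 2.2], [-0.0, 0.2], [-1.7, -0.1], [-0.6, 0.6], [-0.1, 0.5]]
strip [[0.49831323 0.153284   0.22972247]] [[0.45592791 0.15706948 0.122     ]]
wing [[0.56672559 0.14717401 0.22579595]] [[0.51369797 0.15190997 0.159     ]]
```

The fit agrees to about 1–2 px: the box is at (0.544, 0.149) with yaw −0.089, and the cover is at 0.625 rad. Next I'll work out the shift to a point above the strip.

```bash
cat >> h.py <<'E'
def go(P,yaw_y=None):  # shift/turn (row units) to world TCP P with tool down, tool y at yaw_y
    s=ctrl.get_state();T=R.from_quat(s['tcp_rot']);q=np.load('q.npy')
    d=T.inv().apply(np.asarray(P)-s['eef_pos'])/0.2
    y=q[2]+np.pi/2 if yaw_y is None else yaw_y
    Rt=R.from_matrix(np.c_[[np.sin(y),-np.cos(y),0],[np.cos(y),np.sin(y),0],[0,0,-1]]) if 0 else R.from_matrix(np.array([[-np.sin(y),np.cos(y),0],[np.cos(y),np.sin(y),0],[0,0,-1]]))
    t=(T.inv()*Rt).as_rotvec()/(2*np.pi)
    print('turn',t.round(4),'shift',d.round(4),'t',s['time'],'pos',s['eef_pos'].round(4),'F',s['contact_force'].round(1))
E
python3 - <<'E'
from h import *
q=np.load('q.npy')
T=R.from_quat(ctrl.get_state()['tcp_rot']).as_matrix();print(T.round(3))
p=lid(q,(192,0,12))[0];print(p)
go([p[0],p[1],0.33])
E
```

```text
[[-0.917  0.399 -0.001]
 [ 0.399  0.917 -0.002]
 [ 0.    -0.002 -1.   ]]
[0.49508212 0.15357257 0.2320627 ]
turn [-0.0003 -0.0001 -0.0512] shift [-1.9633 -1.6806 -0.4267] t 0.1 pos [0.2692 0.6184 0.2441] F [ 0.8 -0.3 -0.1]
```

>>> {"op": "send_rows", "data": {
  "moves": "0 0 0 0 0 -0.427 -1; 0 0 0 0 0 -0.427 -1; 0 0 0 -0.98 -0.84 -0.427 -1; 0 0 0 -0.98 -0.84 -0.427 -1; 0 0 0 -0.98 -0.84 -0.427 -1; 0 0 0 -0.98 -0.84 -0.427 -1; 0 0 0 -0.98 -0.84 -0.427 -1",
  "newtons": 60
}}

```text
time: 0.98
eef_pos: [0.3834, 0.3836, 0.3303]
tcp_rot: [0.206, 0.978, -0.0, -0.0]
contact_force: [-0.8, 0.5, -1.0]
opening: 0.001
finger_force: 0.0
```

>>> {"op": "send_rows", "data": {
  "moves": "0 0 -0.0512 -0.983 -0.84 0 -1; 0 0 -0.0512 -0.983 -0.84 0 -1; 0 0 -0.0512 -0.983 -0.84 0 -1; 0 0 -0.0512 -0.983 -0.84 0 -1; 0 0 -0.0512 -0.983 -0.84 0 -1; 0 0 -0.0512 -0.983 -0.84 0 -1; 0 0 -0.0512 -0.983 -0.84 0 -1"
}}

```text
time: 1.85
eef_pos: [0.4947, 0.1555, 0.3306]
tcp_rot: [0.044, 0.999, 0.0, -0.0]
contact_force: [-0.3, -0.4, 0.1]
opening: -0.002
finger_force: 0.0
```

Run:
```python
from h import *
q=np.load('q.npy')
for a in (q[3],.5,.4,.3,.2,.1,0):
    p=lid([*q[:3],a],(192,0,12))[0]+[0,0,0.014];print(a);go(p)
c=ctrl.read_camera('side');cv2.imwrite('pics/s1.png',cv2.resize(c['image'][60:252,130:386,::-1],(800,600)))
```

```text
0.6249493075203625
turn [ 0.0001 -0.0001  0.0003] shift [-0.003  -0.0099  0.4224] t 1.85 pos [0.4947 0.1555 0.3306] F [-0.3 -0.4  0.1]
0.5
turn [ 0.0001 -0.0001  0.0003] shift [ 0.0672 -0.0098  0.5199] t 1.85 pos [0.4947 0.1555 0.3306] F [-0.3 -0.4  0.1]
0.4
turn [ 0.0001 -0.0001  0.0003] shift [ 0.1143 -0.0098  0.6037] t 1.85 pos [0.4947 0.1555 0.3306] F [-0.3 -0.4  0.1]
0.3
turn [ 0.0001 -0.0001  0.0003] shift [ 0.1528 -0.0098  0.6918] t 1.85 pos [0.4947 0.1555 0.3306] F [-0.3 -0.4  0.1]
0.2
turn [ 0.0001 -0.0001  0.0003] shift [ 0.1823 -0.0097  0.7834] t 1.85 pos [0.4947 0.1555 0.3306] F [-0.3 -0.4  0.1]
0.1
turn [ 0.0001 -0.0001  0.0003] shift [ 0.2025 -0.0098  0.8774] t 1.85 pos [0.4947 0.1555 0.3306] F [-0.3 -0.4  0.1]
0
turn [ 0.0001 -0.0001  0.0003] shift [ 0.2132 -0.0098  0.9729] t 1.85 pos [0.4947 0.1555 0.3306] F [-0.3 -0.4  0.1]
```

View pics/s1.png

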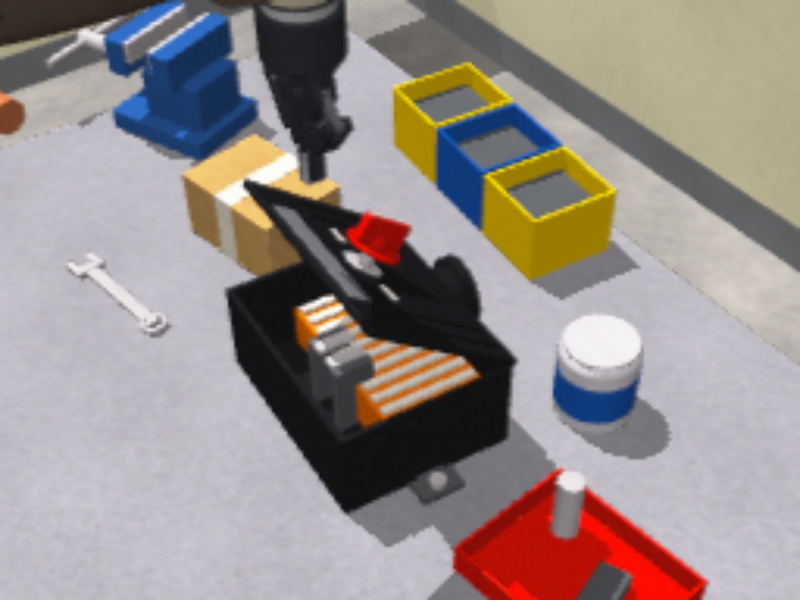

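The side view shows the shut fingertips at (313,180), straight above the grey strip at about (320,255). I'll press the cover down along its arc.

>>> {"op": "send_rows", "data": {
  "moves": "0 0 0 0 -0.01 0.25 -1; 0 0 0 0 -0.01 0.35 -1; 0 0 0 0 -0.01 0.422 -1; 0 0 0 0.035 -0.01 0.47 -1; 0 0 0 0.067 -0.01 0.52 -1; 0 0 0 0.092 -0.01 0.56 -1; 0 0 0 0.114 -0.01 0.604 -1; 0 0 0 0.135 -0.01 0.648 -1; 0 0 0 0.153 -0.01 0.692 -1; 0 0 0 0.168 -0.01 0.738 -1; 0 0 0 0.182 -0.01 0.783 -1; 0 0 0 0.193 -0.01 0.83 -1"
}}

```text
time: 3.4
eef_pos: [0.4564, 0.1554, 0.164]
tcp_rot: [0.045, 0.999, -0.0, -0.0]
contact_force: [0.7, 0.6, 1.0]
opening: 0.002
finger_force: 0.8
```

Run:
```python
from h import *
q=np.load('q.npy')
for a in (.1,0):go(lid([*q[:3],a],(192,0,12))[0]+[0,0,0.014])
```

```text
turn [-0.     -0.0001  0.    ] shift [0.0122 0.008  0.0446] t 3.4 pos [0.4564 0.1554 0.164 ] F [0.7 0.6 1. ]
turn [-0.     -0.0001  0.    ] shift [0.0229 0.008  0.1401] t 3.4 pos [0.4564 0.1554 0.164 ] F [0.7 0.6 1. ]
```

>>> {"op": "send_rows", "data": {
  "moves": "0 0 0 0.012 0.008 0.045 -1; 0 0 0 0.018 0.008 0.09 -1; 0 0 0 0.022 0.008 0.13 -1; 0 0 0 0.023 0.008 0.145 -1; 0 0 0 0.023 0.008 0.15 -1; 0 0 0 0.023 0.008 0.15 -1"
}}

```text
time: 4.15
eef_pos: [0.4521, 0.1576, 0.1346]
tcp_rot: [0.045, 0.999, 0.0, -0.0]
contact_force: [0.7, 0.7, 0.5]
opening: 0.002
finger_force: 0.0
```

Run:
```python
from h import *
s=ctrl.get_state();print(s['eef_pos'],s['contact_force'])
a=[]
for n in('side','scene'):
    c=ctrl.read_camera(n);x,y=(190,110) if n=='side' else (236,118)
    a.append(cv2.resize(np.clip(255*(c['image'][y:y+130,x:x+130,::-1]/255.)**.6,0,255).astype('uint8'),(400,400)))
cv2.imwrite('pics/s2.png',np.hstack(a))
```

```text
[0.45211302 0.15760869 0.13458544] [0.73074829 0.70299705 0.45199147]
```

View pics/s2.png

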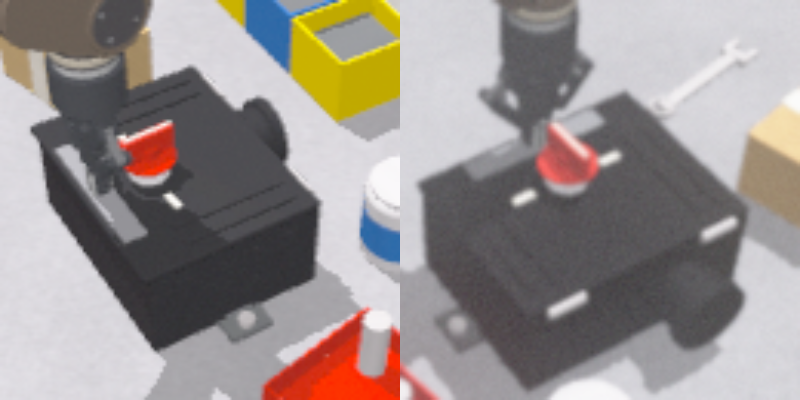

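The cover is on the box rim or very close to it, but there's no reaction force yet. I'll press a little further.

>>> {"op": "send_rows", "data": {
  "moves": "0 0 0 0 0 0.01 -1; 0 0 0 0 0 0.015 -1; 0 0 0 0 0 0.02 -1; 0 0 0 0 0 0.02 -1"
}}

```text
time: 4.75
eef_pos: [0.4525, 0.1576, 0.1339]
tcp_rot: [0.044, 0.999, -0.0, -0.001]
contact_force: [-7.7, -0.7, 16.6]
opening: -0.003
finger_force: 8.1
```

The force is 16.6 N with the tip held at z ≈ 0.120, so the cover is shut. I'll back off upward, move above the wing and open halfway.

>>> {"op": "send_rows", "data": {
  "moves": "0 0 0 0 0 -0.3 -1; 0 0 0 0 0 -0.6 -1; 0 0 0 -0.31 0 -0.6 0; 0 0 0 -0.31 0 -0.6 0; 0 0 0 -0.31 0 -0.6 0; 0 0 0 -0.31 0 -0.6 0"
}}

```text
time: 5.5
eef_pos: [0.5129, 0.1521, 0.2502]
tcp_rot: [0.044, 0.999, -0.0, -0.001]
contact_force: [-0.6, -1.1, -0.3]
opening: 0.498
finger_force: 0.0
```

Run:
```python
from h import *
import pickle
a=[]
for n in('side','scene','wrist'):
    c=ctrl.read_camera(n);pickle.dump(c,open(n+'2.pkl','wb'))
    x,y=dict(side=(200,100),scene=(260,130),wrist=(0,0))[n]
    im=c['image'][:,:,::-1] if n=='wrist' else c['image'][y:y+80,x:x+80,::-1]
    a.append(im)
top=np.hstack([cv2.resize(a[0],(320,320),interpolation=cv2.INTER_CUBIC),cv2.resize(a[1],(320,320),interpolation=cv2.INTER_CUBIC)])
w=cv2.resize(a[2],(373,280)); 
o=np.zeros((600,640,3),'uint8');o[:320]=top;o[320:,:373]=w;cv2.imwrite('pics/s3.png',o)
q=[*np.load('q.npy')[:3],0]
print('wrist',c['fovy'],c['extrinsics'].round(3))
for n in('side','scene','wrist'):
    c=pickle.load(open(n+'2.pkl','rb'));print(n,proj(c,lid(q,[(130,0,64),(160,0,64),(100,0,64)])).round(1))
go(lid(q,(130,0,53))[0])
```

```text
wrist 71.83448861054563 [[ 0.088 -0.959 -0.27   0.445]
 [ 0.996  0.086  0.022  0.157]
 [ 0.002 -0.271  0.963  0.381]
 [ 0.     0.     0.     1.   ]]
side [[238.  152.6]
 [229.5 155.9]
 [246.3 149.3]]
scene [[291.5 163.6]
 [285.9 157.8]
 [297.2 169.6]]
wrist [[254.8 203.6]
 [254.9 167.5]
 [254.8 237.1]]
turn [0.     0.     0.0001] shift [-0.0021 -0.0009  0.4387] t 5.65 pos [0.5133 0.1521 0.2507] F [-0.1 -0.2  0.1]
```

View pics/s3.png

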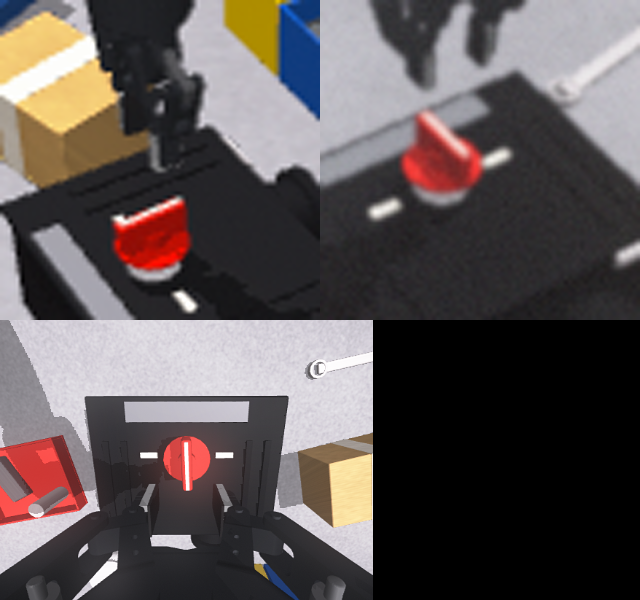

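The wrist view shows the wing at about (187,466) in the picture, front to back and between the open fingers. All three views agree with the prediction to within 1–3 px. I'll descend and grip.

>>> {"op": "send_rows", "data": {
  "moves": "0 0 0 -0.002 0.002 0.2 0; 0 0 0 -0.002 0.002 0.35 0; 0 0 0 -0.002 0.002 0.43 0; 0 0 0 -0.002 0.002 0.438 0; 0 0 0 -0.002 0.002 0.438 -1; 0 0 0 -0.002 0.002 0.438 -1; 0 0 0 -0.002 0.002 0.438 -1; 0 0 0 -0.002 0.002 0.438 -1; 0 0 0 -0.002 0.002 0.438 -1",
  "newtons": 40
}}

```text
time: 6.78
eef_pos: [0.5155, 0.1528, 0.1642]
tcp_rot: [0.045, 0.999, 0.001, 0.002]
contact_force: [1.8, 3.6, 2.8]
opening: 0.133
finger_force: 43.1
```

The opening of 11 mm matches the wing. Now I'll push it in.

>>> {"op": "send_rows", "data": {
  "moves": "0 0 0 0 0 0.025 -1; 0 0 0 0 0 0.05 -1; 0 0 0 0 0 0.07 -1; 0 0 0 0 0 0.085 -1; 0 0 0 0 0 0.09 -1; 0 0 0 0 0 0.09 -1"
}}

```text
time: 7.52
eef_pos: [0.5157, 0.1528, 0.1478]
tcp_rot: [0.045, 0.999, 0.001, 0.001]
contact_force: [-0.7, 3.6, 13.3]
opening: 0.128
finger_force: 44.7
```

It moved 16.4 mm against 13 N, so it went through the slot and is at the stop. Next is the clockwise quarter turn, which is positive about the downward tool z.

>>> {"op": "send_rows", "data": {
  "moves": "0 0 0.025 0 0 0.005 -1; 0 0 0.05 0 0 0.005 -1; 0 0 0.075 0 0 0.005 -1; 0 0 0.1 0 0 0.005 -1; 0 0 0.125 0 0 0.005 -1; 0 0 0.15 0 0 0.005 -1; 0 0 0.175 0 0 0.005 -1; 0 0 0.2 0 0 0.005 -1; 0 0 0.225 0 0 0.005 -1; 0 0 0.252 0 0 0.005 -1; 0 0 0.252 0 0 0.005 -1; 0 0 0.252 0 0 0.005 -1"
}}

```text
time: 9.02
eef_pos: [0.5111, 0.1491, 0.1476]
tcp_rot: [0.741, 0.671, -0.008, -0.001]
contact_force: [-18.4, -9.1, 29.3]
opening: 0.131
finger_force: 46.9
```

>>> {"op": "send_rows", "data": {
  "moves": "0 0 0 0 0 -0.015 -1; 0 0 0 0 0 -0.025 -1; 0 0 0 0 0 -0.025 -0.8; 0 0 0 0 0 -0.025 -0.4; 0 0 0 0 0 -0.025 0; 0 0 0 0 0 -0.025 0; 0 0 0 0 0 -0.025 0; 0 0 0 0 0 -0.2 0; 0 0 0 0 0 -0.6 0; 0 0 0 0 0 -0.6 0; 0 0 0 0 0 -0.6 0",
  "newtons": 20
}}

```text
time: 10.4
eef_pos: [0.5151, 0.1524, 0.2657]
tcp_rot: [0.742, 0.67, 0.001, 0.001]
contact_force: [0.7, 0.4, -0.6]
opening: 0.496
finger_force: 0.0
```

Run:
```python
from h import *
q=[*np.load('q.npy')[:3],0];a=[]
for n in('side','scene','wrist'):
    c=ctrl.read_camera(n)
    x,y=dict(side=(200,100),scene=(260,130),wrist=(0,0))[n]
    a.append(c['image'][:,:,::-1] if n=='wrist' else c['image'][y:y+80,x:x+80,::-1])
    for d in (0,11,17):print(n,d,(proj(c,lid(q,[(130,0,64-d),(130,30,64-d),(130,-30,64-d)]))-[x,y]).round(1).tolist())
o=np.zeros((600,800,3),'uint8');o[:320,:640]=np.hstack([cv2.resize(i,(320,320),interpolation=cv2.INTER_CUBIC) for i in a[:2]])
o[320:,:373]=cv2.resize(a[2],(373,280));cv2.imwrite('pics/s4.png',o);print(ctrl.get_state()['contact_force'])
```

```text
side 0 [[38.0, 52.6], [33.5, 47.2], [42.6, 58.1]]
side 11 [[38.1, 55.2], [33.7, 49.8], [42.7, 60.7]]
side 17 [[38.2, 56.6], [33.8, 51.2], [42.8, 62.1]]
scene 0 [[31.5, 33.6], [39.6, 30.0], [23.2, 37.3]]
scene 11 [[31.3, 36.2], [39.4, 32.6], [23.1, 39.9]]
scene 17 [[31.2, 37.7], [39.2, 34.0], [23.0, 41.3]]
wrist 0 [[254.5, 199.4], [254.0, 164.9], [254.9, 231.6]]
wrist 11 [[254.5, 195.8], [254.1, 162.8], [254.9, 226.7]]
wrist 17 [[254.5, 194.0], [254.1, 161.7], [254.9, 224.2]]
[-0.50111044  0.21594048  0.15338644]
```

View pics/s4.png

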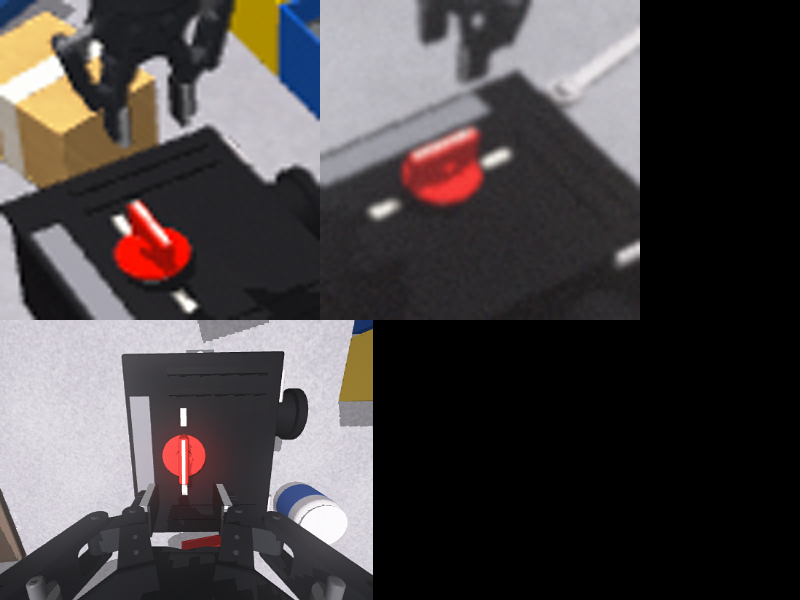

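The wing lies in line with both white marks. Its height matches 11 mm in, the cover is shut, and the gripper is clear above.

```bash
python3 -c "
from plant import ctrl
print(ctrl.sign_off())"
```

```text
the job is handed in; nothing more can be done
None
```

The cover is shut and the stud is pushed in, turned a quarter turn clockwise and sprung back to about 11 mm in the last camera views. I handed the job in at about 10.5 s with the gripper clear; the hand-in gave no verdict.

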